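# Clamp a sample paint pot in the shaker

### The job

Get the teal paint pot that stands in the desktop shaker ready for mixing: swing the blue clamp arm over it until it snaps home, then turn the red wing knob on the arm clockwise until its torque clutch clicks once, so that the pot is firmly clamped. Stop at that first click (a second one is too tight), and leave the pot upright in its cup and the other pots, the tape measure and the mug where they are.

Things in the scene. Friction and masses are not known exactly. Their poses are not given: they have to be found in the camera images.
- shaker: The pot shaker, fixed on the desk: white housing 200 x 132 mm, 38 mm high (local x -72 to +128, y +-66 mm), dark control strip on its front (-x). Origin on the desk under the axis of the pot cup; z up; x to the back. Grey cup: 68 mm wide outside, rim at z = 56 mm, floor at 44 mm. Aluminium post, 28 mm thick, at x = +95 mm: the clamp arm's pivot. The knob's top is the highest point, 173 mm.
- clamp_arm (a joint): Swing angle of the blue clamp arm about the post, rad: 0 = home over the pot, against its stop, held by a ball detent; grows as the arm opens, anticlockwise seen from above (its tip towards the shaker's -y side), up to 1.25. Starts at 0.75 to 1.15. The detent is felt between about 0.4 and 0.2.
- pivot (a point): Point on the arm's swing axis (the post), at half the height of the arm's bar (133 mm over the desk). Its x axis points from the arm's tip to the pivot.
- bar_point (a point): Point in the middle of the arm's blue bar, on its clear stretch between hub and knob, 50 mm from the pivot axis. The bar is 30 mm wide, 126 to 140 mm over the desk, and runs from the pivot hub (42 mm diameter) to a round nose 136 mm from the pivot. The knob stands on it, its axis 95 mm from the pivot.
- knob_axis (a point): Point on the vertical axis of the red knob, at half the height of its wings (159 mm over the desk). The knob is a T bar: a hub of 46 mm diameter with two wings in one line. Turned clockwise from above it drives the presser foot down; a third to two thirds of a turn is needed, depending on how far the screw stands open.
- wing_marked (a point): Centre of the round end of the wing with the white line, 50 mm from the knob's axis, at half the height of the wing. Each wing is 12 mm thick (14 mm at the round end), 21 mm high (148.5 to 169.5 mm over the desk) and ends 57 mm from the axis; its underside is 8 mm over the top of the arm's bar.
- wing_plain (a point): Centre of the round end of the other wing, 50 mm from the axis.
- knob (a joint): Slip of the knob over its torque clutch, rad: 0 at the start, stays near 0 while the knob simply carries the screw round; when the foot is tight on the pot the knob slips: over the crest at about 0.4 it clicks and snaps to 0.785 (one click); the second click would snap it to 1.57. Clicking takes about 0.3 N m, turning the screw about 0.16 N m.
- foot: The presser foot under the arm, on the knob's axis: a black rubber disc of 38 mm diameter on a stiff spring. Origin at the centre of its lower face; z up. It goes down as the knob is turned clockwise.
- pot: The teal paint pot with white lid band, loose in the shaker's cup: 53 mm diameter, 61 mm high, 0.19 kg. Origin at the centre of its underside; z up. Its lid is 105 mm over the desk.
- pink_pot: Bystander: paint pot with salmon-pink paint, 53 mm diameter, 61 mm high; origin at the centre of its underside.
- mint_pot: Bystander: paint pot with mint-green paint, 53 mm diameter, 61 mm high; origin at the centre of its underside.
- tape_measure: Bystander: yellow pocket tape measure, 33 x 80 x 61 mm; origin at the centre of its underside.
- mug: Bystander: red and white mug, 82 mm diameter, 92 mm high, standing on a coaster; origin at the centre of its underside.

How it is judged:
On the way, in this order (a step that is already met when the one before it is completed fails the run):
1. the clamp arm is home over the pot, in its detent (value of joint clamp_arm below 0.06 rad), for 0.2 s.
2. the foot presses the pot and the knob has clicked once (value of joint clamp_arm below 0.06 rad and contact force between foot and pot above 10 N and value of joint knob between 0.55 and 1 rad), for 0.2 s.
At the end, for the whole second after the job is handed in: The arm is home (swing angle below 0.06 rad), the foot presses on the pot with more than 10 N, the clutch has slipped by exactly one click (joint knob between 0.55 and 1.0 rad), the pot stands upright (within 0.1 rad) in its cup (within 8 mm of its axis), at rest (all of step 2 and angle between pot's own z axis and vertical below 0.1 rad and horizontal distance between pot and shaker below 0.008 m and linear speed of pot below 0.02 m/s); the robot touches nothing.
It fails at once if the knob is turned on to a second click (value of joint knob above 1.3 rad).
It fails at once if the pot in the shaker is tipped by more than 0.25 rad (angle between pot's own z axis and vertical above 0.25 rad).
It fails at once if another pot, the tape measure or the mug is moved by more than 20 mm (distance of any of pink_pot, mint_pot, tape_measure, mug from where it was at the start of the episode above 0.02 m).
It also fails if it takes over 53 s, if anything falls off the work surface, if the arm or the gripper's body presses on something with over 40 N, if the wrist force passes 120 N, or if a joint passes its speed limit or range.

### The arm

A 6-joint arm with a two-finger parallel gripper is mounted at the origin on a cart in front of the work surface, level with it; the furniture and walls round the work are solid. World frame = base frame: x ahead of the robot, y to its left, z up, the work surface at z = 0. Lengths are in m, angles in rad, forces in N, time in s.
With the tool pointing down it reaches from about 0.275 to 0.825 m from the base axis. Payload 4.9 kg.
Tool frame: the origin (TCP) lies midway between the tips of the shut fingers; the grasp point (between the pads) lies 19 mm behind it; z points along the fingers, y is the line along which they close (so a half turn about z gives the same grasp; the last joint's range is limited). The gripper opens to 85 mm and grips with 20 to 120 N. Pads are 22 mm wide; open, the fingers measure 114 mm over their backs; the gripper's body (76 mm by 85 mm) begins 54 mm behind the grasp point. The pads swing forward as they close: fully open they stand 13 mm farther back than shut.
Start: joints at [1.104, 0.326, -0.193, 1.052, 0, 1.437], TCP at [0.18, 0.52, 0.231] pointing down, gripper open.
Joint ranges: [-2.65, 2.65], [-0.97, 1.79], [-1.3, 1.35], [-1.93, 2.1], [-1.47, 1.37], [-3.14, 3.14]. Speed limits (rad/s): [2.57, 2.57, 3.14, 3.14, 3.14, 3.14].

### API

Orientations are given as a unit quaternion [x, y, z, w].
In Python, from rig import bot gives the robot as it stands.
- The arm moves only by the tool arm_command, never from a script. Its argument "motion" is a list that holds one entry, the list of rows, each a list of 6 numbers: the shift along the tool's x, y, z scaled (see below), then the turn, a rotation vector about the tool's x, y, z scaled (see below). A call has 1 to 5 rows; each row is the pose to reach, as a shift and turn from the pose commanded when the call began, along the tool's axes at that moment; what a row does not reach only later rows make up. The controller multiplies each number of a shift by 0.2 m and each number of a turn by pi/2 rad. A row lasts 1/12 s, in which the tool goes at most 41.7 mm and 7.16 degrees, less where a joint would pass 70% of its speed; a pose out of reach is approached as far as the arm can. A call with a number of a shift or a turn outside -1 to 1 is refused whole. A call with a gripper value outside its range is refused whole. "fingers" is the finger opening in mm, from 0 to 85.4, set as the call begins (left out, the last holds). The fingers move at their own pace and stop on an object; the grip force is fixed at half the most. Time passes only in rows, so rows that repeat a pose let the fingers close. It gives the time, the measured TCP pose, the force, the opening and the grip force at its end, in the units of the state.
- bot.read_state(): the state, without advancing time (a new reading comes with each control period).
- bot.get_image(name): name is "scene" or "top" or "wrist"; returns the picture (480x640x3 uint8, red, green, blue); there is no depth.
- bot.camera_model(name): a dict with "fx", "fy", "cx", "cy" (pixels), "eye" and "rotation" of the camera in the world. Camera axes: x right, y down, z forward; pixel columns grow to the right and rows downward; lengths in m; the calibration is good to about 2 mm. The wrist camera is an equidistant fisheye: a pixel r from the principal point sees the ray r / f radians off the axis. A picture is of the moment at which its call begins: read the wrist's pose just before it. camera_model takes no time and is no camera call; for the wrist camera it gives the pose at the moment of the call.
- bot.finish_job(): hands the job in; it is judged then, once.
The state is a dict: "clock": time; "joint_positions": joint angles; "joint_velocities": joint speeds; "tau": joint torques, N m; "ee_pos": TCP position; "ee_rot": TCP orientation; "ft_force": force on the tool from outside, world axes, zero at the start; "torque": the same for the moment, N m; "finger_gap": opening from 0.0 (shut) to 1.0 (fully open); "grip_force": force on a finger pad.
Only numpy, scipy, OpenCV 4.12 (cv2) and the standard library are available. Lean on these libraries where they do the work, as an engineer would, in place of code of your own. Each camera call takes 0.05 s, during which the arm holds its last target. There are 200 camera calls.

## Working session

There is one attempt and no reset: what is moved stays moved. The work goes in short steps, Python scripts to look and compute and a tool call to move; the robot and the scene stay as the last step left them, time stands still between calls to the robot, and variables do not carry over. Pictures are saved under pics/ and viewed, at most 10 in all, crops included, and the job is handed in when it is done.

Besides the shell and the picture viewer there is one more tool, called after "Emit:" as name(argument=value, ...) on one line, values as JSON. arm_command: Moves the arm, as the interface text tells. Its arguments: {"type":"object","properties":{"motion":{"type":"array","items":{"type":"array","items":{"type":"array","items":{"type":"number","minimum":-1,"maximum":1}}}},"fingers":{"type":"number"}},"required":["motion"]}

```bash
mkdir -p pics; ls; python3 - <<'E'
from rig import bot
import cv2,numpy as np
s=bot.read_state(); print({k:np.round(v,3).tolist() for k,v in s.items()})
for n in ("scene","top"):
    cv2.imwrite(f"pics/{n}0.png",bot.get_image(n)[:,:,::-1])
    c=bot.camera_model(n); print(n,{k:np.round(v,4).tolist() for k,v in c.items()})
E
```

```text
pics
{'clock': 0.0, 'joint_positions': [1.104, 0.327, -0.194, 1.052, 0.0, 1.437], 'joint_velocities': [0.0, -0.001, -0.001, 0.002, -0.001, 0.002], 'tau': [-0.0, -44.34, 26.244, 0.015, -0.0, 0.0], 'ee_pos': [0.179, 0.519, 0.23], 'ee_rot': [0.166, 0.986, -0.001, -0.0], 'ft_force': [-0.093, -0.663, -0.453], 'torque': [0.004, 0.026, -0.02], 'grip_force': 0.0, 'finger_gap': 0.999}
scene {'fx': 444.3675, 'fy': 444.3675, 'cx': 319.8336, 'cy': 239.6375, 'eye': [-0.2185, -0.5695, 0.5208], 'rotation': [0.7229, -0.4214, 0.2841, -0.4681]}
top {'fx': 457.7815, 'fy': 457.7815, 'cx': 325.5906, 'cy': 230.0259, 'eye': [0.5047, -0.135, 1.09], 'rotation': [-0.6992, 0.7138, -0.028, 0.0279]}
```

View pics/top0.png

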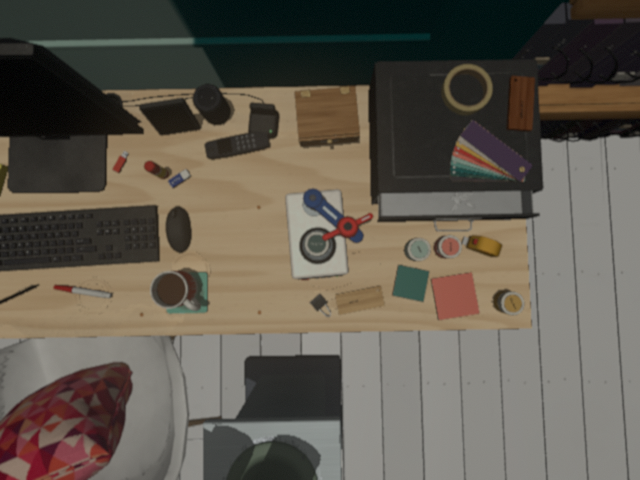

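View pics/scene0.png

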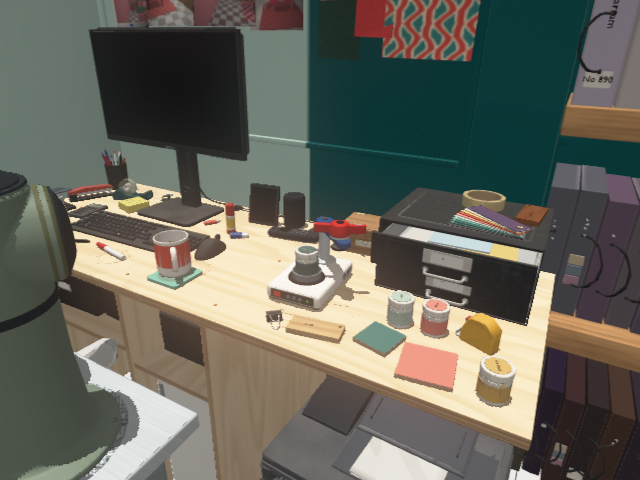

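The top view shows the blue hub near (313,200), the nose near (358,238) and the red knob near (347,227) with wing ends at (371,215) and (323,240). The pot is at (318,244) and a black drawer cabinet lies right of column 370. I'll measure these.

```bash
cat > h.py <<'E'
from rig import bot
import cv2,numpy as np
from scipy.spatial.transform import Rotation as R
def ray(c,u,v,fish=False):
    x=np.array([(u-c["cx"])/c["fx"],(v-c["cy"])/c["fy"]])
    if fish:
        r=np.hypot(*x); d=np.array([*(x/max(r,1e-9)*np.sin(r)),np.cos(r)])
    else: d=np.array([*x,1.])
    q=np.array(c["rotation"]); M=q if q.ndim==2 else R.from_quat(q).as_matrix()
    return np.array(c["eye"]),M@d
def onplane(c,u,v,z,fish=False):
    e,d=ray(c,u,v,fish); return e+d*(z-e[2])/d[2]
def mask(im,col):
    h=cv2.cvtColor(im,cv2.COLOR_RGB2HSV)
    if col=="red": return cv2.inRange(h,(0,150,70),(8,255,255))|cv2.inRange(h,(172,150,70),(180,255,255))
    if col=="blue": return cv2.inRange(h,(100,120,40),(125,255,255))
def blobs(m,amin=30):
    n,l,s,c=cv2.connectedComponentsWithStats(m)
    return [(s[i],c[i],l==i) for i in range(1,n) if s[i][4]>=amin]
def show(n,tag):
    im=bot.get_image(n); cv2.imwrite(f"pics/{tag}.png",im[:,:,::-1]); return im
def P(*a): print(*[np.round(x,4).tolist() if isinstance(x,(np.ndarray,list)) else x for x in a])
E
python3 - <<'E'
from h import *
im=cv2.imread("pics/top0.png")[:,:,::-1].copy(); c=bot.camera_model("top")
for col,z in(("red",.1695),("blue",.14)):
    for s,ct,l in blobs(mask(im,col)):
        if not(280<ct[0]<400 and 170<ct[1]<270): continue
        ys,xs=np.nonzero(l); p=np.array([onplane(c,x,y,z)[:2] for x,y in zip(xs,ys)])
        m=p.mean(0); w,v=np.linalg.eigh(np.cov(p.T)); d=v[:,1]; t=(p-m)@d
        P(col,s,ct,"mean",m,"dir",d,"ends",m+d*t.min(),m+d*t.max(),"len",np.ptp(t))
# housing corners (white), z=.038
for u,v,z in((288,193,.038),(341,190,.038),(348,275,.038),(293,279,.038),(318,244,.105),(313,200,.14),(375,190,.2),(375,205,.2),(417,249,.061),(375,220,.15),(374,217,0.1)): P((u,v),onplane(c,u,v,z))
crop=cv2.resize(im[170:300,270:410],None,fx=5,fy=4.6,interpolation=cv2.INTER_CUBIC); cv2.imwrite("pics/crop0.png",crop[:,:,::-1])
E
```

```text
red [323, 217, 40, 23, 356] [344.3118, 228.0393] mean [0.5808, -0.1738] dir [-0.4032, 0.9151] ends [0.5959, -0.2082] [0.5616, -0.1303] len 0.08505788743433608
(288, 193) [0.6759, -0.0506, 0.038]
(341, 190) [0.6804, -0.1737, 0.038]
(348, 275) [0.4837, -0.1852, 0.038]
(293, 279) [0.4772, -0.0593, 0.038]
(318, 244) [0.5528, -0.119, 0.105]
(313, 200) [0.6434, -0.1109, 0.14]
(375, 190) [0.652, -0.2345, 0.2]
(375, 205) [0.6223, -0.2336, 0.2]
(417, 249) [0.5391, -0.3405, 0.061]
(375, 220) [0.5977, -0.2383, 0.15]
(374, 217) [0.6093, -0.2418, 0.1]
```

View pics/crop0.png

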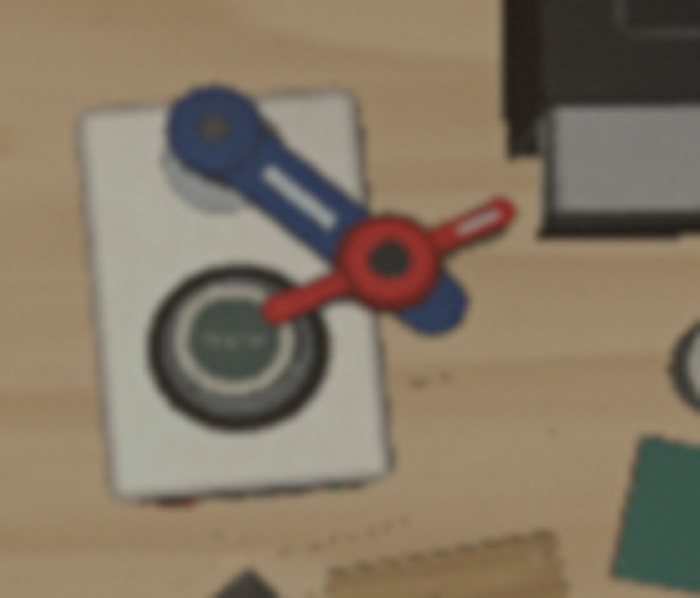

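In the crop (5x / 4.6x), the hub is at image (313,197.6), the knob hub at (347.6,226.1), the marked wing end at (369.6,216.3), the plain end at (325,237.6) and the pot lid at (317.2,243.9). The shaker's back edge is clear of the cabinet.

```bash
cat >> h.py <<'E'
def plan(x,y,z,psi_deg,s=None):
    """row numbers taking the tool (pointing down) to x,y,z with tool x at psi_deg"""
    s=s or bot.read_state(); M=R.from_quat(s["ee_rot"]).as_matrix(); p=np.radians(psi_deg)
    T=np.array([[np.cos(p),np.sin(p),0],[np.sin(p),-np.cos(p),0],[0,0,-1.]])
    return np.r_[M.T@(np.array([x,y,z])-s["ee_pos"])/.2, R.from_matrix(M.T@T).as_rotvec()/(np.pi/2)]
def psi(s): return np.degrees(np.arctan2(*R.from_quat(s["ee_rot"]).as_matrix()[[1,0],0]))
E
python3 - <<'E'
from h import *
c=bot.camera_model("top"); sc=bot.camera_model("scene")
L=lambda u,v,z:onplane(c,u,v,z)[:2]
hub=L(313,197.6,.145);kn=L(347.6,226.1,.172);wm=L(369.6,216.3,.1695);wp=L(325,237.6,.1695);pot=L(317.2,243.9,.105)
P("hub",hub,"knob",kn,"marked",wm,"plain",wp,"pot",pot)
P("yaw from pot-hub",np.degrees(np.arctan2(*(hub-pot)[::-1])),np.linalg.norm(hub-pot))
a=kn-hub;P("arm",np.linalg.norm(a),np.degrees(np.arctan2(a[1],a[0]))%360)
w=wp-wm;P("wing",np.linalg.norm(w),np.degrees(np.arctan2(w[1],w[0])))
e1,d1=ray(c,380,216);e2,d2=ray(sc,376,250)  # drawer front top-left corner
k=np.linalg.lstsq(np.c_[d1,-d2],e2-e1,rcond=None)[0];P("cab",e1+k[0]*d1,e2+k[1]*d2)
s=bot.read_state();P("psi",psi(s));P(plan(.612,-.151,.26,228))
E
```

```text
hub [0.6477, -0.1111] knob [0.5844, -0.1804] marked [0.6035, -0.2254] plain [0.5623, -0.1344] pot [0.5531, -0.1173]
yaw from pot-hub 3.7358639358089474 0.09488395866369975
arm 0.09387818062536321 227.53084761873552
wing 0.09994987194626893 114.39018097666234
cab [0.6097, -0.2532, 0.1139] [0.6119, -0.2581, 0.1148]
psi 160.93311576895547
[-3.1392, -2.4615, -0.1439, -0.0008, -0.0007, -0.7452]
```

Emit:
arm_command(motion=[[[-0.157,-0.123,-0.007,0,0,0],[-0.314,-0.246,-0.014,0,0,0],[-0.471,-0.369,-0.022,0,0,0],[-0.628,-0.492,-0.029,0,0,0],[-0.785,-0.615,-0.036,0,0,0]]], fingers=55)

```text
clock: 0.52
ee_pos: [0.2881, 0.3506, 0.2382]
ee_rot: [0.165, 0.986, -0.0, -0.0]
ft_force: [1.5, 0.3, -0.6]
finger_gap: 0.64
grip_force: 0.0
```

Emit:
arm_command(motion=[[[-0.157,-0.123,-0.007,0,0,0],[-0.314,-0.246,-0.014,0,0,0],[-0.471,-0.369,-0.022,0,0,0],[-0.628,-0.492,-0.029,0,0,0],[-0.785,-0.615,-0.036,0,0,0]]])

```text
clock: 0.93
ee_pos: [0.3965, 0.1829, 0.2457]
ee_rot: [0.166, 0.986, 0.0, -0.0]
ft_force: [0.6, -0.0, -0.8]
finger_gap: 0.641
grip_force: 0.0
```

Emit:
arm_command(motion=[[[-0.157,-0.123,-0.007,0,0,0],[-0.314,-0.246,-0.014,0,0,0],[-0.471,-0.369,-0.022,0,0,0],[-0.628,-0.492,-0.029,0,0,0],[-0.785,-0.615,-0.036,0,0,0]]])

```text
clock: 1.35
ee_pos: [0.5047, 0.0153, 0.2527]
ee_rot: [0.166, 0.986, 0.0, -0.0]
ft_force: [1.6, 1.1, 0.0]
finger_gap: 0.64
grip_force: 0.0
```

Emit:
arm_command(motion=[[[-0.157,-0.123,-0.007,0,0,0],[-0.314,-0.246,-0.014,0,0,0],[-0.471,-0.369,-0.022,0,0,0],[-0.628,-0.492,-0.029,0,0,0],[-0.785,-0.615,-0.036,0,0,0]]])

```text
clock: 1.77
ee_pos: [0.6129, -0.1521, 0.2596]
ee_rot: [0.166, 0.986, 0.0, -0.0]
ft_force: [0.6, 0.7, -0.1]
finger_gap: 0.646
grip_force: 0.0
```

Emit:
arm_command(motion=[[[0,0,0,0,0,-0.08],[0,0,0,0,0,-0.16],[0,0,0,0,0,-0.24],[0,0,0,0,0,-0.31],[0,0,0,0,0,-0.375]]])

```text
clock: 2.18
ee_pos: [0.6121, -0.1504, 0.2593]
ee_rot: [-0.13, 0.991, 0.0, -0.001]
ft_force: [0.0, 0.6, 0.1]
finger_gap: 0.643
grip_force: 0.0
```

Emit:
arm_command(motion=[[[0,0,0,0,0,-0.08],[0,0,0,0,0,-0.16],[0,0,0,0,0,-0.24],[0,0,0,0,0,-0.31],[0,0,0,0,0,-0.37]]])

```text
clock: 2.6
ee_pos: [0.6122, -0.1502, 0.2595]
ee_rot: [-0.409, 0.913, 0.0, -0.0]
ft_force: [0.3, -0.3, -0.1]
finger_gap: 0.647
grip_force: 0.0
```

```bash
python3 - <<'E'
from h import *
s=bot.read_state();P(s["clock"],s["ee_pos"],psi(s),s["joint_positions"],s["ft_force"],s["finger_gap"])
P(plan(.614,-.148,.115,227.5)); P(plan(.614,-.148,.19,227.5))
show("wrist","w1")
E
```

```text
2.6 [0.6122, -0.1502, 0.2595] -131.71915394409257 [-0.3577, 0.4651, 0.0894, 1.1964, -0.0, -1.2003] [0.3423, -0.2525, -0.0858] 0.6465381209980949
[-0.0148, -0.0003, 0.7223, 0.0007, -0.0003, 0.0087]
[-0.0146, 0.0002, 0.3473, 0.0007, -0.0003, 0.0087]
```

View pics/w1.png

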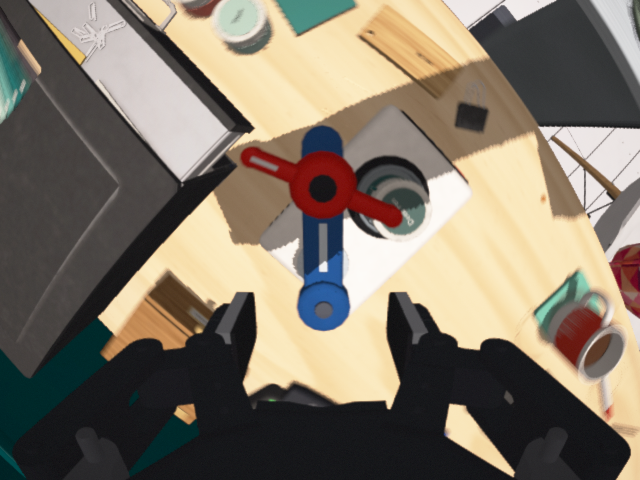

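The wrist view shows the bar centred between the fingers: hub (323,307), knob (323,185), marked wing end (252,157), plain end (395,215). The camera sits on the knob side, so I'll check its clearance before descending.

```bash
python3 - <<'E'
from h import *
c=bot.camera_model("wrist");s=bot.read_state()
P("eye",c["eye"],s["ee_pos"],{k:c[k] for k in("fx","cx","cy")})
L=lambda u,v,z:onplane(c,u,v,z,True)[:2]
hub=L(323,308,.145);kn=L(323,186,.172);P("hub",hub,"knob",kn,"wm",L(252,157,.1695),"wp",L(395,215,.1695),"pot",L(403,211,.105))
a=kn-hub;P(np.linalg.norm(a),np.degrees(np.arctan2(a[1],a[0]))%360)
E
```

```text
eye [0.5652, -0.202, 0.403] [0.6122, -0.1502, 0.2595] {'fx': 371.64829954431775, 'cx': 321.1160553652999, 'cy': 243.27513196951023}
hub [0.6469, -0.1079] knob [0.5831, -0.1801] wm [0.6042, -0.2238] wp [0.5606, -0.135] pot [0.5521, -0.1147]
0.09636817052575236 228.54976156399408
```

Emit:
arm_command(motion=[[[-0.015,0,0.18,0,0,0],[-0.015,0,0.35,0,0,0],[-0.015,0,0.5,0,0,0],[-0.015,0,0.63,0,0,0],[-0.015,0,0.72,0,0,0]]])

```text
clock: 3.07
ee_pos: [0.6126, -0.1474, 0.1127]
ee_rot: [-0.406, 0.914, 0.001, -0.002]
ft_force: [-0.5, -0.3, -0.0]
finger_gap: 0.646
grip_force: 0.0
```

```bash
python3 - <<'E'
from h import *
s=bot.read_state();P(s["clock"],s["ee_pos"],psi(s)%360,s["ft_force"])
piv=np.array([.6473,-.110])
# tool frame path: rotate about pivot by d deg cw, plus lateral lead towards closing
for d,lead in((7,.0),(14,.004),(21,.008),(28,.010),(35,.011),(42,.011),(47,.011)):
    b=np.radians(228-d); p=piv+.05*np.array([np.cos(b),np.sin(b)])+lead*np.array([np.sin(b),-np.cos(b)])
    P(d,plan(*p,.115,228-d,s))
E
```

```text
3.0667 [0.6126, -0.1474, 0.1127] 227.86347639329642 [-0.5092, -0.2613, -0.0183]
7 [-0.0067, 0.0269, -0.0115, 0.0025, -0.0012, 0.0763]
14 [-0.017, 0.0764, -0.0113, 0.0024, -0.0013, 0.154]
21 [-0.0355, 0.1234, -0.0112, 0.0023, -0.0015, 0.2318]
28 [-0.0573, 0.1581, -0.0111, 0.0022, -0.0016, 0.3096]
35 [-0.0812, 0.1851, -0.011, 0.0021, -0.0018, 0.3874]
42 [-0.1054, 0.2048, -0.0109, 0.002, -0.0019, 0.4651]
47 [-0.1241, 0.2171, -0.0109, 0.002, -0.002, 0.5207]
```

Emit:
arm_command(motion=[[[-0.007,0.027,0,0,0,0.076],[-0.017,0.076,0,0,0,0.154],[-0.036,0.123,0,0,0,0.23],[-0.057,0.158,0,0,0,0.31],[-0.081,0.185,0,0,0,0.387]]])

```text
clock: 3.48
ee_pos: [0.5972, -0.1133, 0.1152]
ee_rot: [-0.11, 0.994, -0.002, -0.001]
ft_force: [0.7, -9.4, -5.2]
finger_gap: 0.645
grip_force: 3.5
```

```bash
python3 - <<'E'
from h import *
s=bot.read_state();P(s["clock"],s["ee_pos"],psi(s)%360,s["ft_force"],s["torque"])
piv=np.array([.6473,-.110])
for d,lead in((39,.012),(42,.0125),(44.5,.013),(44.5,.016),(44.5,.019)):
    b=np.radians(228-d); p=piv+.05*np.array([np.cos(b),np.sin(b)])+lead*np.array([np.sin(b),-np.cos(b)])
    P(d,plan(*p,.115,228-d,s))
c=bot.camera_model("wrist");show("wrist","w2")
E
```

```text
3.4833 [0.5972, -0.1133, 0.1152] 192.60835629747172 [0.7311, -9.4282, -5.2111] [-1.4629, 0.0004, 0.0235]
39 [-0.0024, 0.0369, 0.0008, -0.0029, -0.0016, 0.0401]
42 [-0.007, 0.0521, 0.0008, -0.003, -0.0015, 0.0734]
44.5 [-0.0116, 0.065, 0.0007, -0.003, -0.0015, 0.1012]
44.5 [-0.0139, 0.0798, 0.0006, -0.003, -0.0015, 0.1012]
44.5 [-0.0163, 0.0946, 0.0005, -0.003, -0.0015, 0.1012]
```

View pics/w2.png

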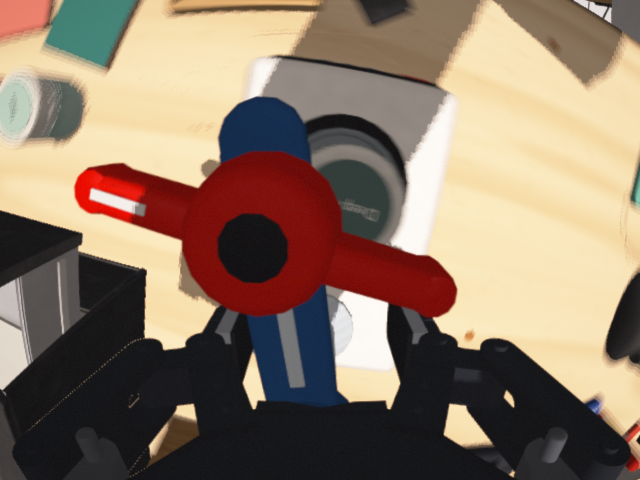

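The fingers have reached the bar: the bar's right side (cols 250–335) is against the left finger, and the arm lags by about 10° in the detent's reach. I'll push on.

Emit:
arm_command(motion=[[[-0.002,0.037,0,0,0,0.04],[-0.007,0.052,0,0,0,0.073],[-0.012,0.065,0,0,0,0.1],[-0.014,0.075,0,0,0,0.1],[-0.014,0.08,0,0,0,0.1]]])

```text
clock: 3.95
ee_pos: [0.5971, -0.0991, 0.1156]
ee_rot: [-0.035, 0.999, -0.004, -0.0]
ft_force: [2.8, -14.5, -6.2]
finger_gap: 0.647
grip_force: 7.1
```

```bash
python3 - <<'E'
from h import *
s=bot.read_state();P(s["clock"],s["ee_pos"],psi(s)%360,s["ft_force"],s["torque"])
c=bot.camera_model("wrist");im=show("wrist","w3")
t=bot.camera_model("top");it=show("top","t3")
for n,cc,i,f in(("w",c,im,True),("t",t,it,False)):
  for col,z in(("red",.1695),("blue",.14)):
    for st,ct,l in blobs(mask(i,col),80): 
        p=onplane(cc,*ct,z,f)
        if abs(p[0]-.58)<.12 and abs(p[1]+.12)<.12: P(n,col,st,p)
E
```

```text
3.95 [0.5971, -0.0991, 0.1156] 184.04241349011585 [2.7655, -14.4607, -6.1997] [-2.5467, -0.3282, 0.0481]
w red [88, 142, 373, 189, 28334] [0.5497, -0.1122, 0.1695]
w blue [237, 92, 91, 70, 4287] [0.5228, -0.116, 0.14]
w blue [246, 292, 89, 117, 5992] [0.6058, -0.1099, 0.14]
t red [317, 236, 14, 16, 94] [0.5486, -0.1299, 0.1695]
```

View pics/w3.png

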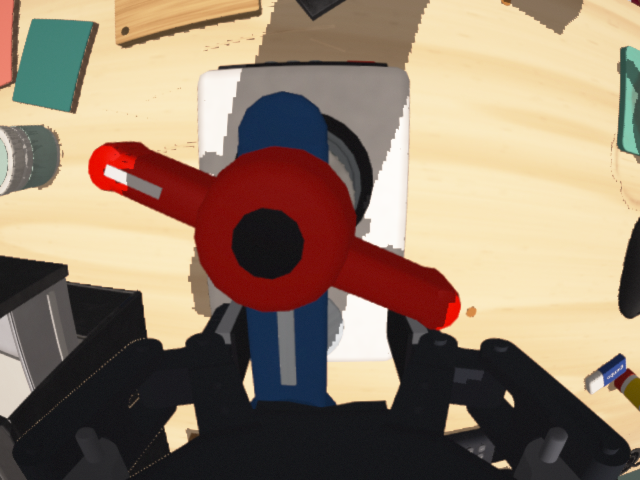

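The arm looks nearly home: knob axis at (267,243), bar at cols 250–325, pot mostly hidden under the arm. I'll quantify it.

```bash
python3 - <<'E'
from h import *
c=bot.camera_model("wrist")
L=lambda u,v,z:onplane(c,u,v,z,True)[:2]
P("knob",L(267,243,.173),"bar mid",L(287,330,.14),"cup right edge",L(372,185,.056),"housing corners",L(200,72,.038),L(409,70,.038),L(405,358,.038), "nose",L(284,93,.14))
P("wings",L(106,160,.1695),L(445,312,.1695))
im=cv2.imread("pics/t3.png")[150:310,260:420]; cv2.imwrite("pics/t3c.png",cv2.resize(im,None,fx=3.7,fy=3.7,interpolation=cv2.INTER_CUBIC))
E
```

```text
knob [0.5523, -0.115] bar mid [0.5945, -0.1117] cup right edge [0.5493, -0.075] housing corners [0.4873, -0.1812] [0.4792, -0.0558] [0.6704, -0.0346] nose [0.5124, -0.1167]
wings [0.5333, -0.1615] [0.5697, -0.0661]
```

Emit:
arm_command(motion=[[[0,-0.03,0,0,0,0],[0,-0.068,0,0,0,0],[0,-0.068,-0.15,0,0,0],[0,-0.068,-0.35,0,0,0],[0,-0.068,-0.55,0,0,0]]])

```text
clock: 4.47
ee_pos: [0.5967, -0.1085, 0.2261]
ee_rot: [-0.036, 0.999, 0.001, -0.002]
ft_force: [1.7, -0.6, 1.3]
finger_gap: 0.641
grip_force: 0.0
```

Emit:
arm_command(motion=[[[0,0,0,0,0,-0.078],[0,0,0,0,0,-0.156],[0,0,0,0,0,-0.234],[0,0,0,0,0,-0.312],[0,0,0,0,0,-0.39]]], fingers=85)

```text
clock: 4.88
ee_pos: [0.5978, -0.1086, 0.2262]
ee_rot: [-0.339, 0.941, 0.0, 0.0]
ft_force: [0.6, -1.2, -0.5]
finger_gap: 0.991
grip_force: 0.0
```

Emit:
arm_command(motion=[[[0,0,0,0,0,-0.078],[0,0,0,0,0,-0.156],[0,0,0,0,0,-0.234],[0,0,0,0,0,-0.312],[0,0,0,0,0,-0.39]]])

```text
clock: 5.3
ee_pos: [0.5978, -0.1086, 0.226]
ee_rot: [-0.607, 0.795, 0.0, 0.0]
ft_force: [-0.3, -0.0, -0.4]
finger_gap: 0.996
grip_force: 0.0
```

Emit:
arm_command(motion=[[[0,0,0,0,0,-0.078],[0,0,0,0,0,-0.156],[0,0,0,0,0,-0.234],[0,0,0,0,0,-0.312],[0,0,0,0,0,-0.364]]])

```text
clock: 5.72
ee_pos: [0.5978, -0.1086, 0.226]
ee_rot: [0.806, -0.592, -0.0, -0.0]
ft_force: [0.6, -0.3, -0.4]
finger_gap: 0.994
grip_force: 0.0
```

```bash
python3 - <<'E'
from h import *
s=bot.read_state();P(s["clock"],s["ee_pos"],psi(s)%360,s["joint_positions"],s["ft_force"],s["torque"])
P(plan(.5523,-.1155,.21,287),plan(.5523,-.1155,.145,287))
show("wrist","w4")
E
```

```text
5.7167 [0.5978, -0.1086, 0.226] 287.43589517948226 [-0.3016, 0.4371, -0.0401, 1.0942, 0.0008, -2.1767] [0.6205, -0.2981, -0.3745] [-0.0146, 0.0353, 0.0109]
[-0.0353, 0.2274, 0.0801, -0.0, 0.0006, 0.0048] [-0.035, 0.2274, 0.4051, -0.0, 0.0006, 0.0048]
```

View pics/w4.png

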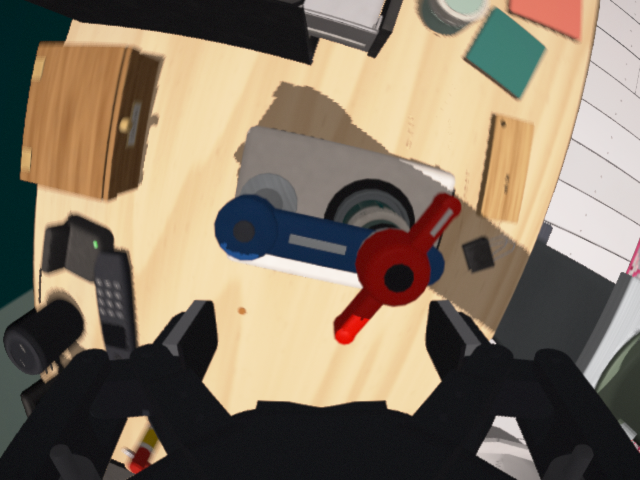

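Arm still home: hub cap (243,230), knob cap (400,277), wings (445,205) and (346,330). I'll refine the knob axis from here.

```bash
python3 - <<'E'
from h import *
c=bot.camera_model("wrist")
L=lambda u,v,z:onplane(c,u,v,z,True)[:2]
kn=L(400,278,.173);hub=L(243,231,.147);a=kn-hub
P("knob",kn,"hub",hub,"len",np.linalg.norm(a),np.degrees(np.arctan2(a[1],a[0]))%360)
wm,wp=L(449,203,.1695),L(346,331,.1695);P("wings",wm,wp,(wm+wp)/2,np.degrees(np.arctan2(*(wp-wm)[::-1])))
for z in(.21,.145):P(plan(.5523,-.1155,z,287))
E
```

```text
knob [0.5514, -0.1154] hub [0.6477, -0.1074] len 0.09662182837897051 184.72566403881825
wings [0.5386, -0.165] [0.5692, -0.0719] [0.5539, -0.1185] 71.77292279158478
[-0.0355, 0.2273, 0.0799, 0.0001, 0.0006, 0.0056]
[-0.0352, 0.2272, 0.4049, 0.0001, 0.0006, 0.0056]
```

Emit:
arm_command(motion=[[[-0.02,0.12,0,0,0,0],[-0.035,0.227,0,0,0,0],[-0.035,0.227,0.15,0,0,0],[-0.035,0.227,0.29,0,0,0],[-0.035,0.227,0.4,0,0,0]]])

```text
clock: 6.18
ee_pos: [0.5518, -0.1153, 0.1449]
ee_rot: [0.804, -0.595, -0.0, -0.0]
ft_force: [-0.2, -0.2, -0.8]
finger_gap: 0.996
grip_force: 0.0
```

Emit:
arm_command(motion=[[[0,0,0,0,0,0],[0,0,0,0,0,0],[0,0,0,0,0,0],[0,0,0,0,0,0],[0,0,0,0,0,0]]], fingers=60)

```text
clock: 6.6
ee_pos: [0.5537, -0.1156, 0.1477]
ee_rot: [0.804, -0.594, 0.001, -0.0]
ft_force: [-0.3, -0.0, 0.7]
finger_gap: 0.704
grip_force: 0.0
```

```bash
python3 - <<'E'
from h import *
s=bot.read_state();P(s["clock"],s["ee_pos"],psi(s)%360,s["joint_positions"],s["ft_force"],s["torque"],s["finger_gap"])
P(plan(.5521,-.1155,.145,287))
show("wrist","w5")
E
```

```text
6.6 [0.5537, -0.1156, 0.1477] 287.10436274907374 [-0.3364, 0.4207, -0.2781, 0.8692, 0.0001, -2.2058] [-0.3262, -0.0448, 0.7244] [0.0082, 0.0141, 0.0508] 0.7038050546214626
[-0.003, 0.0074, 0.0135, -0.0015, -0.001, 0.0012]
```

View pics/w5.png

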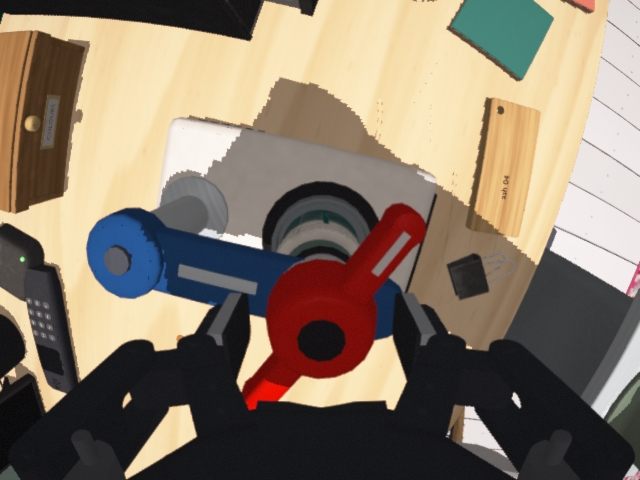

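The hub sits between the pads (cap at (321,340), pads at cols 250 and 400). I'll close on it.

Emit:
arm_command(motion=[[[0,0.005,0.01,0,0,0],[0,0.005,0.01,0,0,0],[0,0.005,0.01,0,0,0],[0,0.005,0.01,0,0,0],[0,0.005,0.01,0,0,0]]], fingers=30)

```text
clock: 7.07
ee_pos: [0.5535, -0.116, 0.1457]
ee_rot: [0.804, -0.594, 0.002, -0.001]
ft_force: [1.7, -0.4, 6.4]
finger_gap: 0.504
grip_force: 60.5
```

Emit:
arm_command(motion=[[[0,0,0,0,0,0.03],[0,0,0,0,0,0.06],[0,0,0,0,0,0.1],[0,0,0,0,0,0.15],[0,0,0,0,0,0.2]]])

```text
clock: 7.48
ee_pos: [0.5535, -0.1154, 0.1456]
ee_rot: [-0.701, 0.714, -0.002, 0.002]
ft_force: [2.6, 2.3, 6.7]
finger_gap: 0.505
grip_force: 60.6
```

```bash
cat > st.py <<'E'
from h import *
s=bot.read_state();P(s["clock"],s["ee_pos"],psi(s)%360,s["joint_positions"][5],"F",s["ft_force"],"T",s["torque"],s["finger_gap"],s["grip_force"])
E
python3 st.py; python3 -c "
from h import *
show('wrist','w6')"
```

```text
7.4833 [0.5535, -0.1154, 0.1456] 268.9438962069472 -1.8894561469832045 F [2.5511, 2.2743, 6.6915] T [0.3169, -0.5563, 0.1242] 0.5050372876607112 60.63174149952829
```

View pics/w6.png

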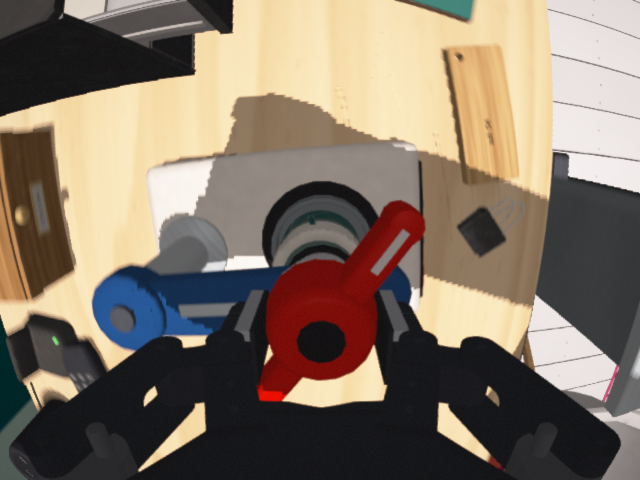

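The knob turns with the tool (wings unchanged in the wrist view) at about 0.12 N·m. I'll keep turning.

Emit:
arm_command(motion=[[[0,0,0,0,0,0.07],[0,0,0,0,0,0.14],[0,0,0,0,0,0.21],[0,0,0,0,0,0.28],[0,0,0,0,0,0.35]]])

```text
clock: 7.95
ee_pos: [0.5534, -0.1155, 0.1457]
ee_rot: [-0.48, 0.877, -0.001, 0.002]
ft_force: [2.5, 1.9, 6.1]
finger_gap: 0.504
grip_force: 60.6
```

```bash
python3 st.py
```

```text
7.95 [0.5534, -0.1155, 0.1457] 237.35543513852775 -1.3381246603008714 F [2.5173, 1.8749, 6.1184] T [0.2846, -0.5054, 0.1723] 0.504377363785162 60.646177001763135
```

Emit:
arm_command(motion=[[[0,0,0,0,0,0.07],[0,0,0,0,0,0.14],[0,0,0,0,0,0.21],[0,0,0,0,0,0.28],[0,0,0,0,0,0.35]]])

```text
clock: 8.37
ee_pos: [0.5534, -0.1154, 0.1457]
ee_rot: [-0.224, 0.975, -0.0, 0.002]
ft_force: [1.3, 1.5, 6.3]
finger_gap: 0.508
grip_force: 60.7
```

```bash
python3 st.py
```

```text
8.3667 [0.5534, -0.1154, 0.1457] 205.8567404817083 -0.788352157079454 F [1.2595, 1.5272, 6.2773] T [0.3423, -0.4552, 0.1568] 0.5080627493137194 60.655684056691825
```

Emit:
arm_command(motion=[[[0,0,0,0,0,0.06],[0,0,0,0,0,0.12],[0,0,0,0,0,0.18],[0,0,0,0,0,0.24],[0,0,0,0,0,0.28]]])

```text
clock: 8.78
ee_pos: [0.5534, -0.1154, 0.1458]
ee_rot: [-0.006, 1.0, 0.0, 0.002]
ft_force: [1.8, 2.2, 7.9]
finger_gap: 0.503
grip_force: 60.8
```

```bash
python3 st.py
```

```text
8.7833 [0.5534, -0.1154, 0.1458] 180.74376811999835 -0.3500372880071196 F [1.8078, 2.198, 7.8624] T [0.3185, -0.3313, 0.241] 0.5030049675952116 60.81183722242713
```

Emit:
arm_command(motion=[[[0,0,0,0,0,0.04],[0,0,0,0,0,0.08],[0,0,0,0,0,0.12],[0,0,0,0,0,0.16],[0,0,0,0,0,0.17]]])

```text
clock: 9.2
ee_pos: [0.5533, -0.1154, 0.146]
ee_rot: [0.126, 0.992, 0.0, 0.002]
ft_force: [2.3, 1.9, 8.8]
finger_gap: 0.504
grip_force: 60.9
```

```bash
python3 st.py
```

```text
9.2 [0.5533, -0.1154, 0.146] 165.55695549707335 -0.08494379299135965 F [2.2926, 1.9313, 8.7901] T [0.3661, -0.2324, 0.3352] 0.5039392286837432 60.90097464155406
```

Emit:
arm_command(motion=[[[0,0,0,0,0,0.04],[0,0,0,0,0,0.08],[0,0,0,0,0,0.1],[0,0,0,0,0,0.1],[0,0,0,0,0,0.1]]])

```text
clock: 9.62
ee_pos: [0.5533, -0.1154, 0.146]
ee_rot: [0.202, 0.979, 0.0, 0.002]
ft_force: [0.4, 2.2, 9.5]
finger_gap: 0.507
grip_force: 61.0
```

```bash
python3 st.py
```

```text
9.6167 [0.5533, -0.1154, 0.146] 156.68895240502601 0.0698686322904437 F [0.4306, 2.2381, 9.4599] T [0.4434, -0.2034, 0.2663] 0.5071459278467175 60.95329724019393
```

Emit:
arm_command(motion=[[[0,0,0,0,0,0.04],[0,0,0,0,0,0.08],[0,0,0,0,0,0.1],[0,0,0,0,0,0.1],[0,0,0,0,0,0.1]]])

```text
clock: 10.03
ee_pos: [0.5533, -0.1154, 0.1461]
ee_rot: [0.278, 0.961, 0.001, 0.002]
ft_force: [0.8, 2.4, 10.0]
finger_gap: 0.5
grip_force: 61.0
```

```bash
python3 st.py
```

```text
10.0333 [0.5533, -0.1154, 0.1461] 147.69506198941735 0.22685911991083813 F [0.8388, 2.3662, 10.0133] T [0.3639, -0.1, 0.3401] 0.5004634403417472 61.0107531468384
```

```bash
cat > wing.py <<'E'
from h import *
import sys
def tip(im):
    m=mask(im,"red"); ys,xs=np.nonzero(m); k=(np.hypot(xs-321,ys-340)<175)&(ys<330); xs,ys=xs[k],ys[k]
    d=np.hypot(xs-321,ys-340); f=d>d.max()-10; return [xs[f].mean(),ys[f].mean(),d.max()]
P("ref",tip(cv2.imread("pics/w6.png")[:,:,::-1].copy()))
P("now",tip(show("wrist",sys.argv[1])))
for i in range(1): P(bot.read_state()["torque"])
E
python3 wing.py w7
```

```text
ref [408.9403, 211.5341, 161.6972]
now [409.0595, 211.1473, 162.0494]
[0.395, -0.1734, 0.3978]
```

Emit:
arm_command(motion=[[[0,0,0,0,0,0.04],[0,0,0,0,0,0.08],[0,0,0,0,0,0.1],[0,0,0,0,0,0.1],[0,0,0,0,0,0.1]]])

```text
clock: 10.5
ee_pos: [0.5533, -0.1153, 0.1463]
ee_rot: [0.353, 0.936, 0.001, 0.002]
ft_force: [1.5, 2.1, 11.4]
finger_gap: 0.506
grip_force: 61.1
```

```bash
python3 st.py;python3 wing.py w8
```

```text
10.5 [0.5533, -0.1153, 0.1463] 138.7090136697195 0.3837587641218043 F [1.5397, 2.0922, 11.4041] T [0.454, -0.11, 0.4257] 0.506138982881801 61.13675977103412
ref [408.9403, 211.5341, 161.6972]
now [408.6068, 211.0199, 161.9784]
[0.4439, -0.0823, 0.4245]
```

Emit:
arm_command(motion=[[[0,0,0,0,0,0.04],[0,0,0,0,0,0.08],[0,0,0,0,0,0.1],[0,0,0,0,0,0.1],[0,0,0,0,0,0.1]]])

```text
clock: 10.97
ee_pos: [0.5533, -0.1153, 0.1465]
ee_rot: [0.425, 0.905, 0.001, 0.002]
ft_force: [-0.7, 2.4, 12.3]
finger_gap: 0.506
grip_force: 61.3
```

```bash
python3 st.py
```

```text
10.9667 [0.5533, -0.1153, 0.1465] 129.72968410257803 0.5405229313984096 F [-0.6573, 2.3888, 12.28] T [0.4455, 0.0857, 0.4921] 0.5057180275175572 61.34063819423318
```

Torque keeps rising with no clear drop and the grip isn't slipping. Letting go will show whether the knob springs back (no click yet) or forward (clicked).

Emit:
arm_command(motion=[[[0,0,0,0,0,0],[0,0,0,0,0,0],[0,0,0,0,0,0],[0,0,0,0,0,0],[0,0,0,0,0,0]]], fingers=62)

```text
clock: 11.38
ee_pos: [0.5511, -0.1156, 0.1436]
ee_rot: [0.426, 0.905, -0.0, -0.001]
ft_force: [-0.7, -0.7, 0.0]
finger_gap: 0.73
grip_force: 0.0
```

```bash
python3 st.py;python3 wing.py w9
```

```text
11.3833 [0.5511, -0.1156, 0.1436] 129.59954976131064 0.5418994825608823 F [-0.6581, -0.6502, 0.0031] T [0.0064, -0.0143, 0.0048] 0.7304569421195508 0.0
ref [408.9403, 211.5341, 161.6972]
now [317.4552, 185.7384, 160.1999]
[-0.0356, 0.0218, -0.0392]
```

Letting go made the knob spring back about 35° anticlockwise in the wrist view, so it hasn't clicked yet. I'll regrip, recentred, and go further.

Emit:
arm_command(motion=[[[-0.007,0.008,-0.01,0,0,0],[-0.007,0.008,-0.01,0,0,0],[-0.007,0.008,-0.01,0,0,0],[-0.007,0.008,-0.01,0,0,0],[-0.007,0.008,-0.01,0,0,0]]], fingers=30)

```text
clock: 11.85
ee_pos: [0.5539, -0.1157, 0.1467]
ee_rot: [0.426, 0.905, 0.0, 0.0]
ft_force: [-0.8, 1.4, 6.1]
finger_gap: 0.501
grip_force: 60.4
```

```bash
python3 st.py;python3 wing.py w10
```

```text
11.85 [0.5539, -0.1157, 0.1467] 129.61578857057273 0.5429808424688466 F [-0.8245, 1.3894, 6.1234] T [0.1495, 0.3724, 0.0403] 0.5005772851017289 60.43954521417618
ref [408.9403, 211.5341, 161.6972]
now [311.0549, 180.0118, 166.3641]
[0.2043, 0.3482, 0.0268]
```

Emit:
arm_command(motion=[[[0,0,0,0,0,0.05],[0,0,0,0,0,0.1],[0,0,0,0,0,0.15],[0,0,0,0,0,0.2],[0,0,0,0,0,0.2]]])

```text
clock: 12.32
ee_pos: [0.5537, -0.1158, 0.1468]
ee_rot: [0.563, 0.827, -0.0, 0.0]
ft_force: [-2.6, 1.1, 6.1]
finger_gap: 0.501
grip_force: 60.6
```

```bash
python3 st.py;python3 wing.py w11
```

```text
12.3167 [0.5537, -0.1158, 0.1468] 111.50938140951472 0.8589601631022589 F [-2.61, 1.0665, 6.0609] T [0.0898, 0.4543, 0.2934] 0.5010018834919006 60.628394186496735
ref [408.9403, 211.5341, 161.6972]
now [311.2024, 179.8333, 166.4332]
[0.1744, 0.5006, 0.2612]
```

Emit:
arm_command(motion=[[[0,0,0,0,0,0.05],[0,0,0,0,0,0.1],[0,0,0,0,0,0.1],[0,0,0,0,0,0.1],[0,0,0,0,0,0.1]]])

```text
clock: 12.78
ee_pos: [0.5536, -0.1158, 0.1469]
ee_rot: [0.625, 0.781, -0.0, 0.0]
ft_force: [-3.2, 0.4, 7.0]
finger_gap: 0.504
grip_force: 60.7
```

```bash
python3 st.py
```

```text
12.7833 [0.5536, -0.1158, 0.1469] 102.6617794042217 1.0133845074782755 F [-3.1779, 0.4312, 7.0243] T [0.1147, 0.5691, 0.3517] 0.5043293426232704 60.70594847202301
```

Emit:
arm_command(motion=[[[0,0,0,0,0,0.05],[0,0,0,0,0,0.1],[0,0,0,0,0,0.1],[0,0,0,0,0,0.1],[0,0,0,0,0,0.1]]])

```text
clock: 13.2
ee_pos: [0.5536, -0.1158, 0.1472]
ee_rot: [0.684, 0.729, -0.0, 0.0]
ft_force: [-3.7, 1.6, 9.6]
finger_gap: 0.504
grip_force: 60.9
```

```bash
python3 st.py;python3 wing.py w12
```

```text
13.2 [0.5536, -0.1158, 0.1472] 93.67761288967921 1.1702344935201792 F [-3.6599, 1.6449, 9.5508] T [0.1242, 0.7347, 0.4684] 0.5040192368305974 60.92925779521465
ref [408.9403, 211.5341, 161.6972]
now [310.7333, 179.851, 166.4332]
[0.15, 0.7506, 0.4408]
```

Emit:
arm_command(motion=[[[0,0,0,0,0,0.04],[0,0,0,0,0,0.08],[0,0,0,0,0,0.08],[0,0,0,0,0,0.08],[0,0,0,0,0,0.08]]])

```text
clock: 13.67
ee_pos: [0.5535, -0.1158, 0.1474]
ee_rot: [0.728, 0.685, -0.0, 0.0]
ft_force: [-5.5, 1.1, 10.6]
finger_gap: 0.503
grip_force: 61.1
```

```bash
python3 st.py;python3 wing.py w13
```

```text
13.6667 [0.5535, -0.1158, 0.1474] 86.49547426334817 1.2956235550954083 F [-5.5061, 1.101, 10.6195] T [0.1192, 0.9125, 0.5095] 0.5027535717398071 61.1063227057457
ref [408.9403, 211.5341, 161.6972]
now [309.3131, 177.1111, 171.4789]
[0.1621, 0.9064, 0.5151]
```

```bash
python3 - <<'E'
from h import *
a=show("scene","s14"); w=show("wrist","w14"); o=cv2.imread("pics/w10.png")[:,:,::-1]; 
f=lambda i,r,c,n:cv2.resize(i[r:r+n,c:c+n*4//3],(400,300),interpolation=cv2.INTER_CUBIC)
g=np.vstack([np.hstack([f(a,205,260,105),f(o,120,120,300)]),np.hstack([f(w,120,120,300),f(cv2.imread("pics/w6.png")[:,:,::-1],120,120,300)])])
cv2.imwrite("pics/comp.png",g[:,:,::-1])
E
```

```text
(no output)
```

View pics/comp.png

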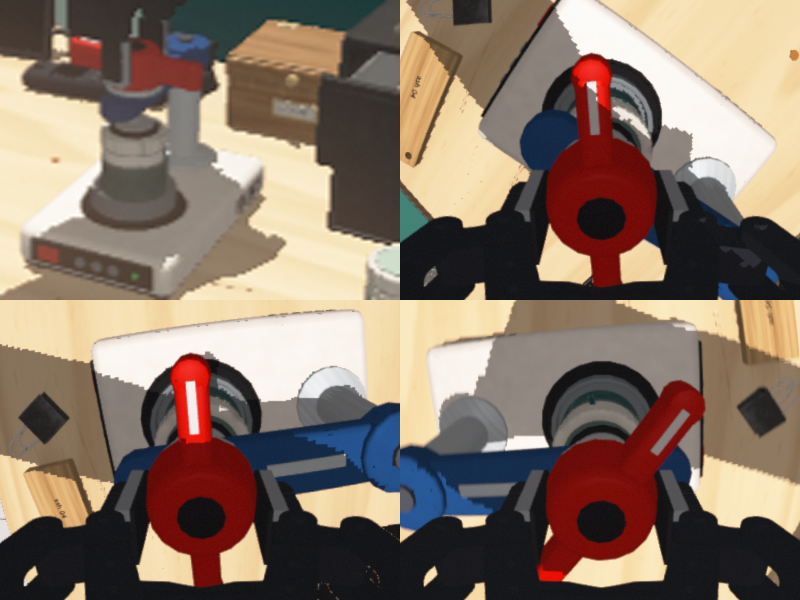

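The scene crop (top left) shows the foot on the pot's lid. The wrist crops show the wing still aligned with the tool, so the grip holds. I'll carry on in small steps.

Emit:
arm_command(motion=[[[0,0,0,0,0,0.04],[0,0,0,0,0,0.08],[0,0,0,0,0,0.08],[0,0,0,0,0,0.08],[0,0,0,0,0,0.08]]])

```text
clock: 14.23
ee_pos: [0.5535, -0.1157, 0.1476]
ee_rot: [0.77, 0.638, -0.0, 0.0]
ft_force: [-4.3, 0.5, 11.7]
finger_gap: 0.507
grip_force: 61.3
```

```bash
python3 st.py;python3 wing.py w15
```

```text
14.2333 [0.5535, -0.1157, 0.1476] 79.31558929101134 1.421017003496468 F [-4.2979, 0.4671, 11.6669] T [0.2082, 1.0113, 0.6794] 0.5067086673786552 61.28690488636494
ref [408.9403, 211.5341, 161.6972]
now [310.2311, 179.8805, 166.5083]
[0.154, 1.016, 0.6528]
```

```bash
python3 -c "
from h import *
for i in range(4):
    s=bot.read_state();P(s['tau'],s['torque']);bot.get_image('top')"
```

```text
[-0.5233, -41.0863, 23.0582, -2.1165, 0.23, 0.6228] [0.154, 1.016, 0.6528]
[-0.5247, -41.0883, 23.0587, -2.1164, 0.2296, 0.6227] [0.1667, 1.0048, 0.5985]
[-0.5269, -41.0875, 23.0585, -2.1164, 0.2291, 0.6227] [0.2061, 1.0583, 0.6356]
[-0.5287, -41.0891, 23.0577, -2.1162, 0.2291, 0.6228] [0.1943, 0.988, 0.6095]
```

Emit:
arm_command(motion=[[[0,0,0,0,0,-0.06],[0,0,0,0,0,-0.12],[0,0,0,0,0,-0.16],[0,0,0,0,0,-0.16]]])

```text
clock: 14.82
ee_pos: [0.5536, -0.1158, 0.1472]
ee_rot: [0.683, 0.73, -0.0, 0.0]
ft_force: [-3.7, 0.3, 8.8]
finger_gap: 0.505
grip_force: 60.9
```

```bash
python3 st.py;python3 wing.py w16
```

```text
14.8167 [0.5536, -0.1158, 0.1472] 93.78918783190666 1.1682818214458077 F [-3.7141, 0.2625, 8.8227] T [0.1307, 0.731, 0.4611] 0.5047925607777564 60.93135818839073
ref [408.9403, 211.5341, 161.6972]
now [310.6926, 179.8327, 166.4332]
[0.1403, 0.7339, 0.3802]
```

Emit:
arm_command(motion=[[[0,0,0,0,0,-0.06],[0,0,0,0,0,-0.12],[0,0,0,0,0,-0.16],[0,0,0,0,0,-0.16]]])

```text
clock: 15.2
ee_pos: [0.5537, -0.1158, 0.1469]
ee_rot: [0.587, 0.81, -0.0, 0.0]
ft_force: [-3.3, 0.1, 7.5]
finger_gap: 0.508
grip_force: 60.6
```

```bash
python3 st.py;python3 wing.py w17
```

```text
15.2 [0.5537, -0.1158, 0.1469] 108.15750994022402 0.9174777137586426 F [-3.2526, 0.1106, 7.4894] T [0.1651, 0.5206, 0.1462] 0.5077901312523742 60.63738472759724
ref [408.9403, 211.5341, 161.6972]
now [311.3255, 179.8784, 166.4332]
[0.1159, 0.5332, 0.1699]
```

Torque follows an elastic line and the gripped knob never clicks. Gripping may be interfering, so I'll release and push the wings with the open fingers instead, leaving the knob free to snap ahead.

Emit:
arm_command(motion=[[[0,0,0,0,0,0],[0,0,0,0,0,0],[0,0,0,0,0,0],[0,0,0,0,0,0],[0,0,0,0,0,0]]], fingers=66)

```text
clock: 15.67
ee_pos: [0.5536, -0.1156, 0.1459]
ee_rot: [0.588, 0.809, -0.0, -0.0]
ft_force: [0.2, -0.1, 0.8]
finger_gap: 0.772
grip_force: 0.0
```

```bash
cat >> st.py <<'E'
P("tau6",s["tau"][5]); 
im=bot.get_image("wrist"); m=mask(im,"red"); ys,xs=np.nonzero(m); d=np.hypot(xs-321,ys-340); k=(d<185)&(d>75); 
ang=np.degrees(np.arctan2(340-ys[k],xs[k]-321)); h,e=np.histogram(ang,90,(-180,180)); P("wing img angs",[(int(e[i]+2),int(h[i])) for i in np.argsort(-h)[:8]])
E
python3 st.py;python3 wing.py w18
```

```text
15.6667 [0.5536, -0.1156, 0.1459] 108.01109439752656 0.9199837526645747 F [0.1791, -0.0541, 0.7696] T [0.0004, -0.0048, -0.0079] 0.7723452469300659 0.0
tau6 0.00032659458156558685
wing img angs [[110, 729], [122, 620], [114, 617], [106, 511], [118, 319], [102, 163], [126, 112], [94, 45]]
ref [408.9403, 211.5341, 161.6972]
now [256.0262, 195.1967, 164.9242]
[-0.0531, 0.0046, 0.0062]
```

Emit:
arm_command(motion=[[[0,0,0,0,0,0.07],[0,0,0,0,0,0.14],[0,0,0,0,0,0.21],[0,0,0,0,0,0.28],[0,0,0,0,0,0.35]]])

```text
clock: 16.18
ee_pos: [0.5537, -0.1157, 0.146]
ee_rot: [0.787, 0.617, -0.0, 0.0]
ft_force: [0.1, 0.4, 0.7]
finger_gap: 0.774
grip_force: 0.0
```

```bash
python3 st.py
```

```text
16.1833 [0.5537, -0.1157, 0.146] 76.20141699004068 1.4751840401120393 F [0.0562, 0.4171, 0.7156] T [-0.0606, 0.0084, -0.0109] 0.7739969432782295 0.0
tau6 -1.0863569006323814
wing img angs [[142, 678], [138, 657], [134, 521], [150, 447], [146, 361], [130, 234], [-26, 163], [154, 161]]
```

Emit:
arm_command(motion=[[[0,0,0,0,0,0.03],[0,0,0,0,0,0.06],[0,0,0,0,0,0.09],[0,0,0,0,0,0.12],[0,0,0,0,0,0.15]]])

```text
clock: 16.65
ee_pos: [0.5536, -0.1156, 0.146]
ee_rot: [0.852, 0.523, -0.0, -0.0]
ft_force: [-1.0, -0.5, -0.1]
finger_gap: 0.772
grip_force: 4.7
```

```bash
python3 st.py
```

```text
16.65 [0.5536, -0.1156, 0.146] 63.06913682926254 1.7044526959397774 F [-1.0371, -0.5198, -0.0696] T [-0.0194, 0.0407, 0.3468] 0.7723479660670176 4.7082131810020655
tau6 -0.1248890021815896
wing img angs [[146, 658], [142, 623], [150, 512], [138, 466], [154, 358], [158, 356], [134, 204], [-22, 148]]
```

Emit:
arm_command(motion=[[[0,0,0,0,0,0.03],[0,0,0,0,0,0.06],[0,0,0,0,0,0.06],[0,0,0,0,0,0.06]]])

```text
clock: 17.03
ee_pos: [0.5536, -0.1156, 0.1461]
ee_rot: [0.875, 0.483, -0.0, -0.0]
ft_force: [-0.5, 0.2, 0.8]
finger_gap: 0.776
grip_force: 4.3
```

```bash
python3 st.py
```

```text
17.0333 [0.5536, -0.1156, 0.1461] 57.79512037035957 1.7964649000382398 F [-0.5141, 0.1804, 0.8256] T [-0.0165, 0.1349, 0.2823] 0.7762097760066416 4.254217572743073
tau6 0.331657100468874
wing img angs [[146, 658], [142, 624], [150, 510], [138, 458], [158, 365], [154, 355], [134, 204], [-22, 148]]
```

Emit:
arm_command(motion=[[[0,0,0,0,0,0.03],[0,0,0,0,0,0.06],[0,0,0,0,0,0.06],[0,0,0,0,0,0.06]]])

```text
clock: 17.42
ee_pos: [0.5536, -0.1157, 0.1461]
ee_rot: [0.897, 0.441, -0.0, -0.0]
ft_force: [-1.7, -0.6, 2.0]
finger_gap: 0.773
grip_force: 4.5
```

```bash
python3 st.py
```

```text
17.4167 [0.5536, -0.1157, 0.1461] 52.34778169057352 1.89149568016954 F [-1.6829, -0.6353, 2.0345] T [0.023, 0.1576, 0.3584] 0.7731332089361092 4.473893286776729
tau6 0.35434652119874954
wing img angs [[146, 653], [142, 612], [150, 514], [138, 450], [158, 363], [154, 348], [134, 204], [-22, 148]]
```

Emit:
arm_command(motion=[[[0,0,0,0,0,0.03],[0,0,0,0,0,0.06],[0,0,0,0,0,0.06],[0,0,0,0,0,0.06]]])

```text
clock: 17.8
ee_pos: [0.5536, -0.1156, 0.1462]
ee_rot: [0.917, 0.398, -0.0, 0.0]
ft_force: [-1.1, 0.0, 2.4]
finger_gap: 0.775
grip_force: 4.7
```

```bash
python3 st.py
```

```text
17.8 [0.5536, -0.1156, 0.1462] 46.937408430673386 1.9859786815624412 F [-1.1076, 0.0276, 2.4374] T [0.0233, 0.2782, 0.3185] 0.7754902785561484 4.747283826582134
tau6 0.3761001303792
wing img angs [[146, 654], [142, 612], [150, 512], [138, 441], [158, 366], [154, 344], [134, 204], [-22, 149]]
```

Emit:
arm_command(motion=[[[0,0,0,0,0,0.03],[0,0,0,0,0,0.06],[0,0,0,0,0,0.06],[0,0,0,0,0,0.06]]])

```text
clock: 18.18
ee_pos: [0.5536, -0.1157, 0.1462]
ee_rot: [0.935, 0.355, -0.0, -0.0]
ft_force: [-2.7, -0.5, 3.5]
finger_gap: 0.777
grip_force: 5.2
```

```bash
python3 st.py
```

```text
18.1833 [0.5536, -0.1157, 0.1462] 41.52870307141061 2.080317082054919 F [-2.7097, -0.4655, 3.4642] T [0.008, 0.4484, 0.3585] 0.776854916317983 5.2423975768033415
tau6 0.41138176806271076
wing img angs [[146, 652], [142, 614], [150, 522], [138, 433], [158, 369], [154, 338], [134, 196], [-22, 150]]
```

Emit:
arm_command(motion=[[[0,0,0,0,0,0.03],[0,0,0,0,0,0.06],[0,0,0,0,0,0.07],[0,0,0,0,0,0.07]]])

```text
clock: 18.57
ee_pos: [0.5535, -0.1156, 0.1463]
ee_rot: [0.953, 0.302, -0.0, 0.0]
ft_force: [-2.7, -0.0, 5.1]
finger_gap: 0.771
grip_force: 6.9
```

```bash
python3 st.py
```

```text
18.5667 [0.5535, -0.1156, 0.1463] 35.18367842677383 2.1911052696270503 F [-2.7121, -0.0441, 5.093] T [0.0615, 0.6221, 0.4697] 0.7706537732814377 6.861670279176906
tau6 0.6077810749411583
wing img angs [[146, 651], [142, 610], [150, 520], [138, 434], [158, 360], [154, 330], [134, 183], [-22, 150]]
```

Emit:
arm_command(motion=[[[0,0,0,0,0,0.03],[0,0,0,0,0,0.06],[0,0,0,0,0,0.07],[0,0,0,0,0,0.07]]])

```text
clock: 18.95
ee_pos: [0.5535, -0.1156, 0.1465]
ee_rot: [0.968, 0.25, -0.0, 0.0]
ft_force: [-4.0, 0.2, 5.8]
finger_gap: 0.775
grip_force: 8.2
```

```bash
python3 st.py
```

```text
18.95 [0.5535, -0.1156, 0.1465] 28.897553539827978 2.3008316931373485 F [-4.0031, 0.1556, 5.8375] T [0.0805, 0.7483, 0.5614] 0.7749740509612821 8.157057403586805
tau6 0.7031838968396187
wing img angs [[146, 648], [142, 609], [150, 524], [138, 433], [158, 355], [154, 324], [134, 181], [-22, 150]]
```

Emit:
arm_command(motion=[[[0,0,0,0,0,0.03],[0,0,0,0,0,0.06],[0,0,0,0,0,0.07],[0,0,0,0,0,0.07]]])

```text
clock: 19.33
ee_pos: [0.5535, -0.1156, 0.1467]
ee_rot: [0.981, 0.196, -0.0, 0.0]
ft_force: [-4.3, 0.6, 8.3]
finger_gap: 0.774
grip_force: 9.5
```

```bash
python3 st.py
```

```text
19.3333 [0.5535, -0.1156, 0.1467] 22.620495258215083 2.4105139781312084 F [-4.2978, 0.6015, 8.3304] T [0.151, 0.7812, 0.6457] 0.7742250693627647 9.456318469019607
tau6 0.7974686846137047
wing img angs [[146, 646], [142, 607], [150, 514], [138, 433], [158, 352], [154, 336], [134, 181], [-22, 151]]
```

Emit:
arm_command(motion=[[[0,0,0,0,0,0.03],[0,0,0,0,0,0.06],[0,0,0,0,0,0.07],[0,0,0,0,0,0.07]]])

```text
clock: 19.72
ee_pos: [0.5534, -0.1155, 0.1468]
ee_rot: [0.99, 0.142, -0.0, 0.0]
ft_force: [-4.8, 1.2, 8.7]
finger_gap: 0.774
grip_force: 10.8
```

```bash
python3 st.py
```

```text
19.7167 [0.5534, -0.1155, 0.1468] 16.338717027152992 2.520194091326766 F [-4.761, 1.1808, 8.732] T [0.2174, 0.9038, 0.7694] 0.7735028594268889 10.75639063026756
tau6 0.891933124512434
wing img angs [[146, 643], [142, 607], [150, 509], [138, 437], [158, 337], [154, 337], [134, 181], [-22, 151]]
```

Emit:
arm_command(motion=[[[0,0,0,0,0,-0.08],[0,0,0,0,0,-0.16],[0,0,0,0,0,-0.24],[0,0,0,0,0,-0.32],[0,0,0,0,0,-0.39]]])

```text
clock: 20.18
ee_pos: [0.5538, -0.1156, 0.146]
ee_rot: [0.9, 0.436, 0.0, -0.0]
ft_force: [-1.4, 1.0, 1.2]
finger_gap: 0.77
grip_force: 1.0
```

```bash
python3 st.py
```

```text
20.1833 [0.5538, -0.1156, 0.146] 51.689431097093276 1.9029397321583157 F [-1.4407, 1.0241, 1.2019] T [0.0016, 0.2628, 0.0978] 0.7697405524143608 0.9841358580075621
tau6 1.0983727499842644
wing img angs [[146, 656], [142, 613], [150, 510], [138, 453], [158, 364], [154, 350], [134, 203], [-22, 148]]
```

Emit:
arm_command(motion=[[[0,0,0,0,0,-0.08],[0,0,0,0,0,-0.16],[0,0,0,0,0,-0.24],[0,0,0,0,0,-0.32],[0,0,0,0,0,-0.39]]])

```text
clock: 20.65
ee_pos: [0.554, -0.1158, 0.1458]
ee_rot: [0.728, 0.686, 0.0, 0.0]
ft_force: [-0.2, -0.1, 0.9]
finger_gap: 0.773
grip_force: 0.0
```

```bash
python3 st.py; python3 - <<'E'
from h import *
# world direction of wing, before (w18) and now; arm direction too
c=bot.camera_model("wrist"); im=show("wrist","w20")
P("knob-side blue/red blobs")
m=mask(im,"red"); 
for st,ct,l in blobs(m,200): P(st,ct)
h=cv2.cvtColor(im,cv2.COLOR_RGB2HSV)
E
```

```text
20.65 [0.554, -0.1158, 0.1458] 86.6209969096162 1.2931980401460286 F [-0.1983, -0.147, 0.9128] T [-0.0385, -0.0522, -0.0189] 0.7725345735677368 0.0
tau6 1.034374013543129
wing img angs [[134, 706], [130, 690], [126, 496], [142, 474], [138, 353], [122, 224], [146, 194], [-38, 171]]
knob-side blue/red blobs
[199, 215, 215, 196, 14761] [311.2446, 309.2603]
```

The data now fit a simple picture. Up to ψ≈38° the screw was still turning: friction 0.16 plus a rising foot load, about 157° of turn in total. Only after that was the clutch being wound, and I stopped just short of its crest. I'll push the wings again past that point in small steps.

Emit:
arm_command(motion=[[[0,0,0,0,0,0.07],[0,0,0,0,0,0.14],[0,0,0,0,0,0.21],[0,0,0,0,0,0.28],[0,0,0,0,0,0.35]]])

```text
clock: 21.17
ee_pos: [0.5537, -0.1158, 0.1459]
ee_rot: [0.889, 0.457, -0.0, 0.0]
ft_force: [-0.9, -1.1, 1.5]
finger_gap: 0.773
grip_force: 5.3
```

Emit:
arm_command(motion=[[[0,0,0,0,0,0.07],[0,0,0,0,0,0.14],[0,0,0,0,0,0.21],[0,0,0,0,0,0.28],[0,0,0,0,0,0.34]]])

```text
clock: 21.58
ee_pos: [0.5534, -0.1158, 0.1466]
ee_rot: [0.978, 0.207, -0.0, 0.0]
ft_force: [-3.7, -0.5, 6.8]
finger_gap: 0.77
grip_force: 10.4
```

```bash
python3 st.py
```

```text
21.5833 [0.5534, -0.1158, 0.1466] 23.850106286512304 2.3889183841667863 F [-3.6904, -0.5106, 6.7718] T [0.025, 0.7355, 0.7329] 0.769593382957129 10.398397701792419
tau6 -0.07946514990180731
wing img angs [[146, 651], [142, 612], [150, 526], [138, 431], [158, 364], [154, 337], [134, 179], [-22, 150]]
```

Emit:
arm_command(motion=[[[0,0,0,0,0,0.03],[0,0,0,0,0,0.06],[0,0,0,0,0,0.06],[0,0,0,0,0,0.06]]])

```text
clock: 21.97
ee_pos: [0.5534, -0.1157, 0.1467]
ee_rot: [0.987, 0.163, -0.0, 0.0]
ft_force: [-3.9, 0.1, 7.1]
finger_gap: 0.775
grip_force: 9.4
```

```bash
python3 st.py
```

```text
21.9667 [0.5534, -0.1157, 0.1467] 18.745215942611072 2.4781023162937528 F [-3.9328, 0.1049, 7.1274] T [0.0247, 0.677, 0.6686] 0.7745610315516975 9.360546693205833
tau6 0.6985574774444103
wing img angs [[146, 650], [142, 610], [150, 515], [138, 437], [158, 345], [154, 336], [134, 181], [-22, 151]]
```

Emit:
arm_command(motion=[[[0,0,0,0,0,0.03],[0,0,0,0,0,0.05],[0,0,0,0,0,0.05],[0,0,0,0,0,0.05]]])

```text
clock: 22.35
ee_pos: [0.5534, -0.1156, 0.1468]
ee_rot: [0.992, 0.124, -0.0, 0.0]
ft_force: [-3.9, 1.1, 8.0]
finger_gap: 0.775
grip_force: 10.6
```

```bash
python3 st.py
```

```text
22.35 [0.5534, -0.1156, 0.1468] 14.261512815261785 2.5564290506483274 F [-3.9002, 1.0536, 7.961] T [0.0697, 0.7377, 0.8078] 0.7753725489043035 10.569395399652421
tau6 0.7786477915942669
wing img angs [[146, 647], [142, 609], [150, 514], [138, 441], [154, 337], [158, 336], [134, 182], [-22, 151]]
```

Emit:
arm_command(motion=[[[0,0,0,0,0,0.03],[0,0,0,0,0,0.05],[0,0,0,0,0,0.05],[0,0,0,0,0,0.05]]])

```text
clock: 22.73
ee_pos: [0.5534, -0.1156, 0.147]
ee_rot: [0.996, 0.085, -0.0, 0.0]
ft_force: [-4.8, 0.8, 8.4]
finger_gap: 0.775
grip_force: 11.5
```

```bash
python3 st.py
```

```text
22.7333 [0.5534, -0.1156, 0.147] 9.775012375998314 2.634750600862781 F [-4.8082, 0.8163, 8.3823] T [0.1021, 0.8239, 0.825] 0.77488688007035 11.484189829789102
tau6 0.8450887911021709
wing img angs [[146, 647], [142, 609], [150, 507], [138, 442], [154, 339], [158, 320], [134, 183], [-22, 151]]
```

Emit:
arm_command(motion=[[[0,0,0,0,0,0.03],[0,0,0,0,0,0.05],[0,0,0,0,0,0.05],[0,0,0,0,0,0.05]]])

```text
clock: 23.12
ee_pos: [0.5535, -0.1154, 0.146]
ee_rot: [0.999, 0.046, -0.0, -0.0]
ft_force: [-0.5, 1.0, 0.8]
finger_gap: 0.771
grip_force: 1.2
```

```bash
python3 st.py
```

```text
23.1167 [0.5535, -0.1154, 0.146] 5.297457571433279 2.712750222384862 F [-0.4812, 0.9917, 0.7889] T [0.1564, 0.3228, 0.073] 0.77083544876402 1.1911104635873926
tau6 0.12688751332461834
wing img angs [[146, 646], [142, 609], [150, 492], [138, 463], [154, 338], [158, 317], [134, 185], [-22, 151]]
```

Emit:
arm_command(motion=[[[0,0,0,0,0,0.03],[0,0,0,0,0,0.05],[0,0,0,0,0,0.05],[0,0,0,0,0,0.05]]])

```text
clock: 23.5
ee_pos: [0.5534, -0.1155, 0.1459]
ee_rot: [1.0, 0.008, -0.0, -0.0]
ft_force: [-2.2, 1.8, 2.4]
finger_gap: 0.771
grip_force: 2.8
```

```bash
python3 st.py
```

```text
23.5 [0.5534, -0.1155, 0.1459] 0.9306912038022744 2.7889258421075054 F [-2.1731, 1.8227, 2.4119] T [0.2906, 0.4649, 0.2255] 0.7708508829767982 2.8368707990739495
tau6 0.22799264173954725
wing img angs [[146, 647], [142, 608], [150, 513], [138, 447], [158, 348], [154, 324], [134, 184], [-22, 150]]
```

The torque dropped from 0.85 to 0.07 N·m with the wing still near the finger, so the clutch has clicked once. I'll back off, check the rest position and lift away.

Emit:
arm_command(motion=[[[0,0,0,0,0,-0.06],[0,0,0,0,0,-0.12],[0,0,0,0,0,-0.19],[0,0,0,0,0,-0.26],[0,0,0,0,0,-0.33]]])

```text
clock: 23.97
ee_pos: [0.5541, -0.1159, 0.1458]
ee_rot: [0.964, 0.266, 0.0, 0.0]
ft_force: [-0.1, 0.8, -0.3]
finger_gap: 0.775
grip_force: 0.0
```

Emit:
arm_command(motion=[[[0,0,0,0,0,-0.06],[0,0,0,0,0,-0.12],[0,0,0,0,0,-0.18],[0,0,0,0,0,-0.18],[0,0,0,0,0,-0.18]]])

```text
clock: 24.38
ee_pos: [0.554, -0.1159, 0.1459]
ee_rot: [0.918, 0.396, 0.0, 0.0]
ft_force: [-0.9, -0.8, 0.2]
finger_gap: 0.772
grip_force: 0.0
```

```bash
python3 st.py
```

```text
24.3833 [0.554, -0.1159, 0.1459] 46.65832575901755 1.990639791314439 F [-0.9349, -0.8291, 0.1735] T [0.0045, -0.0228, 0.0026] 0.7718449580497339 0.0
tau6 -0.08789407555013895
wing img angs [[130, 720], [126, 698], [122, 511], [138, 498], [134, 360], [118, 209], [142, 189], [-42, 173]]
```

The knob's rest position has moved 44° clockwise, which is exactly one click. Now I'll lift clear.

Emit:
arm_command(motion=[[[0,0,-0.1,0,0,0],[0,0,-0.22,0,0,0],[0,0,-0.36,0,0,0],[0,0,-0.5,0,0,0],[0,0,-0.6,0,0,0]]])

```text
clock: 24.85
ee_pos: [0.5544, -0.1159, 0.2686]
ee_rot: [0.918, 0.396, 0.001, 0.001]
ft_force: [-0.1, -0.4, -0.2]
finger_gap: 0.774
grip_force: 0.0
```

Emit:
arm_command(motion=[[[0,0,0,0,0,0],[0,0,0,0,0,0],[0,0,0,0,0,0]]])

```text
clock: 25.1
ee_pos: [0.5533, -0.1156, 0.2653]
ee_rot: [0.918, 0.397, -0.0, -0.0]
ft_force: [-0.2, -0.3, -0.1]
finger_gap: 0.771
grip_force: 0.0
```

```bash
python3 - <<'E'
from h import *
s=bot.read_state();P(s["clock"],s["ee_pos"],s["ft_force"])
c=bot.camera_model("wrist");im=show("wrist","w30")
for col,z in(("red",.1695),("blue",.14)):
    for st,ct,l in blobs(mask(im,col),200):
        p=onplane(c,*ct,z,True)
        if abs(p[0]-.58)<.12 and abs(p[1]+.12)<.12: P(col,st,p)
print(bot.finish_job())
E
```

```text
25.1 [0.5533, -0.1156, 0.2653] [-0.2412, -0.2504, -0.0676]
red [261, 179, 116, 124, 4464] [0.5552, -0.1127, 0.1695]
blue [321, 114, 116, 115, 4641] [0.6216, -0.1092, 0.14]
blue [280, 241, 29, 35, 414] [0.5204, -0.1153, 0.14]
the job is handed in; nothing more can be done
None
```

I handed the job in at 25.1 s (result not reported): the arm is home over the pot, the knob clicked once (torque fell from 0.85 to 0.07 N·m, rest angle moved on 44°) and the robot is clear, but I didn't measure the foot's force on the pot or look at the pot after the click.

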